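Reset the bench lamp's supply box

TASK

The bench lamp has tripped: with the fingertips, push the wooden dust cover along the top of the grey supply box until the well under it is completely clear, and reach down into that well to press the sunken red reset key fully home, then let it spring back. Then push the cover back so that it lies flat over the red key's well again. Only push the cover, never lift it, do not press the blue test key in the other well, and leave the clay blanks, tools, bottle and bowl around it alone.

Things in the scene. Friction and masses are not known exactly. Their poses are not given: they have to be found in the camera images.
- supply_box: grey box fixed to the bench, 110 (x) by 190 (y) by 60 mm high, origin under its centre. In its flat top two round wells, 48 mm wide, 44 mm deep, 50 mm either side of the middle along its y. A rim 5 mm high (top 65 mm over the bench) frames a tray 75 (x) by 170 (y) mm where the cover slides along y; pushed against a tray end it lies within 3 mm (along y) of centred over that end's well.
- cover: loose dust cover: block of light wood 70 (box x) by 64 (box y) by 18 mm thick, about 60 g, red dot on top. Lies flat on the box's top, at the start over the red key's well; slides easily. Origin at the centre of its underside (60 mm above the bench), z up. Its sides stand 13 mm proud of the rim.
- reset_mouth (a point): centre of the mouth of the red reset key's well, level with the box's flat top (60 mm above the bench); at either end of the box, hidden by the cover at the start. The key is an upright red cylinder, 22 mm across, at the well's centre; its top is 30 mm below the mouth, 10 mm above a white disc on the well's floor.
- reset (a joint): travel of the red key in m: 0 up, 0.006 fully down. Its spring takes about 1.5 N to start and 4.5 N fully down, and brings it back up.
- test_mouth (a point): centre of the mouth of the other well, of the same size, which holds the blue test key (same shape, blue). Open at the start.
- test (a joint): travel of the blue key in m: 0 up, 0.006 fully down. Same spring.
- blank_a: first of three grey-brown clay blanks, 32 by 32 by 48 mm, standing loose on a plywood board; origin at the centre of its underside.
- blank_b: second of three grey-brown clay blanks, 32 by 32 by 48 mm, standing loose on a plywood board; origin at the centre of its underside.
- blank_c: third of three grey-brown clay blanks, 32 by 32 by 48 mm, standing loose on a plywood board; origin at the centre of its underside.
- knife: utility knife lying on the bench, yellow and black, 180 mm long along its x, 26 mm wide, 16 mm high; origin at its underside, about mid length.
- spray: clear spray bottle with red and white head, 72 mm across, 200 mm tall; origin at the centre of its underside.
- bowl: white bowl, 110 mm across, 50 mm high; origin at the centre of its underside.
- burnisher: thin burnishing tool with a wooden handle, lying on the bench, 144 mm long along its x, 12 mm high; origin at its underside, near the middle.

How it is judged:
By the outcome, as a careful person would: the job done as asked, in the order asked, and still so for the second after the job is handed in, with the robot touching nothing.
It also fails if it takes over 56 s, if anything falls off the work surface, if the arm or the gripper's body presses on something with over 40 N, if the wrist force passes 120 N, or if a joint passes its speed limit or range.

ROBOT

A 6-joint arm with a two-finger parallel gripper is mounted at the origin on the work surface. World frame = base frame: x ahead of the robot, y to its left, z up, the work surface at z = 0. Lengths are in m, angles in rad, forces in N, time in s.
With the tool pointing down it reaches from about 0.35 to 0.775 m from the base axis. Payload 5.5 kg.
Tool frame: the origin (TCP) lies midway between the tips of the shut fingers; the grasp point (between the pads) lies 19 mm behind it; z points along the fingers, y is the line along which they close (so a half turn about z gives the same grasp; the last joint's range is limited). The gripper opens to 85 mm and grips with 20 to 120 N. Pads are 22 mm wide; open, the fingers measure 114 mm over their backs; the gripper's body (76 mm by 85 mm) begins 54 mm behind the grasp point. The pads swing forward as they close: fully open they stand 13 mm farther back than shut.
Start: joints at [0.977, 0.313, 0.046, 1.304, 0, 1.431], TCP at [0.252, 0.517, 0.196] pointing down, gripper open.
Joint ranges: [-2.76, 2.76], [-0.86, 1.69], [-1.03, 1.26], [-2.2, 2.34], [-1.47, 1.5], [-3.14, 3.14]. Speed limits (rad/s): [2.57, 2.57, 3.14, 3.14, 3.14, 3.14].

INTERFACE

Orientations are given as a unit quaternion [w, x, y, z].
In Python, from workcell import env gives the robot as it stands. The module is installed in compiled form; this text tells all that it offers.
- The arm moves only by the tool servo_tool, never from a script. Its argument "increments" is a list of rows, each an object of numbers: "grip": the closure, from 0 (fully open) to 1 (shut); "x", "y", "z": the shift along the tool's x, y, z in mm; "roll": the turn about the tool's z in degrees. In form: [{"grip": .., "x": .., "y": .., "z": .., "roll": ..}, ...]. A call has 1 to 5 rows; each row shifts and turns the commanded pose from where the row before left it, along the tool's axes as they then stand; what a row does not reach is not made up. A row lasts 1/12 s, in which the tool goes at most 41.7 mm and 7.16 degrees, less where a joint would pass 70% of its speed; a pose out of reach is approached as far as the arm can. A call is refused whole if a number of a shift passes 41.7 or a number of a turn 7.16, either way. A call with a gripper value outside its range is refused whole. The fingers move at their own pace and stop on an object; "grip_force" is the grip in N (left out, the last holds). Time passes only in rows, so rows that do not move let the fingers close. It gives the time, the measured TCP pose, the force, the opening and the grip force at its end, in the units of the state.
- env.get_state(): the state, without advancing time (a new reading comes with each control period).
- env.read_camera(name): name is "scene" or "side" or "wrist"; returns the picture (400x640x3 uint8, red, green, blue); there is no depth.
- env.get_calibration(name): a dict with "vertical_fov" (degrees; the focal length in pixels is half the picture's height over the tangent of half this angle, whatever the lens; pixels are square), "cx", "cy" (the principal point, pixels), "k1" (the pictures are not rectified: a ray, as slopes to the right and down, at radius r is drawn at 1 + k1 r^2 times it, then the intrinsics apply), "rvec" (rotation vector, rad) and "tvec" (3), from world to camera coordinates, as OpenCV has them; the wrist camera has in their place "tool_from_camera" (4x4, takes a point from camera to tool coordinates, whose origin is the TCP and whose axes are the flange's). Camera axes: x right, y down, z forward; pixel columns grow to the right and rows downward; lengths in m; the calibration is good to about 2 mm. A picture is of the moment at which its call begins: read the wrist's pose just before it. get_calibration takes no time and is no camera call.
- env.hand_in(): hands the job in; it is judged then, once.
The state is a dict: "clock": time; "joint_pos": joint angles; "qvel": joint speeds; "tau": joint torques, N m; "tcp_pos": TCP position; "orientation": TCP orientation; "wrist_force": force on the tool from outside, world axes, zero at the start; "ft_torque": the same for the moment, N m; "finger_gap": finger opening in m; "grip_force": force on a finger pad.
Only numpy, scipy, OpenCV 4.12 (cv2) and the standard library are available. Lean on these libraries where they do the work, as an engineer would, in place of code of your own. Each camera call takes 0.05 s, during which the arm holds its last target. There are 200 camera calls.

## Working session

There is one attempt and no reset: what is moved stays moved. The work goes in short steps, Python scripts to look and compute and a tool call to move; the robot and the scene stay as the last step left them, time stands still between calls to the robot, and variables do not carry over. Pictures are saved under pics/ and viewed, at most 10 in all, crops included, and the job is handed in when it is done.

Besides the shell and the picture viewer there is one more tool, called as name(argument=value, ...) on one line, values as JSON. servo_tool: Moves the arm, as the interface text tells. Its arguments: {"type":"object","properties":{"increments":{"type":"array"},"grip_force":{"type":"number"}},"required":["increments"]}

```bash
mkdir -p pics; cat > h.py <<'E'
import numpy as np, cv2
from scipy.spatial.transform import Rotation as R
from workcell import env
def grab(n):
    s=env.get_state(); im=env.read_camera(n); return s,im
def cast(n,uv,z,s=None):
    "pixels -> world points on plane z"
    c=env.get_calibration(n); f=200/np.tan(np.radians(c["vertical_fov"])/2)
    K=np.array([[f,0,c["cx"]],[0,f,c["cy"]],[0,0,1.]])
    p=cv2.undistortPoints(np.array(uv,float).reshape(-1,1,2),K,np.array([c["k1"],0,0,0,0.]))[:,0]
    d=np.c_[p,np.ones(len(p))]
    if n=="wrist":
        T=np.array(c["tool_from_camera"]); q=s["orientation"]; W=R.from_quat([q[1],q[2],q[3],q[0]]).as_matrix()
        o=W@T[:3,3]+s["tcp_pos"]; D=d@(W@T[:3,:3]).T
    else:
        M=R.from_rotvec(np.ravel(c["rvec"])).as_matrix(); o=-M.T@np.ravel(c["tvec"]); D=d@M
    return o+D*((z-o[2])/D[:,2])[:,None]
def save(im,f): cv2.imwrite("pics/"+f,im[:,:,::-1])
E
python3 - <<'E'
from h import *
for n in("scene","side","wrist"):
    s,im=grab(n); save(im,n+"0.png")
print(s)
for n in("scene","side","wrist"): print(env.get_calibration(n))
a=[cv2.imread(f"pics/{n}0.png") for n in("scene","side")]
E
```

```text
{'clock': 0.1, 'joint_pos': array([ 9.77415290e-01,  3.14008318e-01,  4.51052115e-02,  1.30360056e+00,
       -2.69943960e-06,  1.43119297e+00]), 'qvel': array([ 0.00063484, -0.00225853, -0.00067459, -0.00012794, -0.000576  ,
       -0.00017952]), 'tau': array([ 2.61488596e-03, -4.81724524e+01,  2.99244297e+01,  1.27030021e-02,
       -1.35779887e-04, -7.13948793e-06]), 'tcp_pos': array([0.25178323, 0.51637715, 0.19535602]), 'orientation': array([-3.04646378e-04,  2.24947109e-01,  9.74370602e-01, -7.97461429e-04]), 'wrist_force': array([-0.17930733,  0.45449376, -0.32545302]), 'ft_torque': array([ 0.00057738, -0.01101974, -0.00982039]), 'grip_force': 0.0, 'finger_gap': 0.08519302469181049}
{'vertical_fov': 49.373005689701415, 'cx': 318.13278724889904, 'cy': 200.6122585575246, 'k1': -0.07353382883227555, 'rvec': array([ 1.50629356,  2.19404403, -0.77435088]), 'tvec': array([ 0.19481944, -0.2864026 ,  1.30389086])}
{'vertical_fov': 54.28336595680096, 'cx': 321.0946420097469, 'cy': 198.5281712606555, 'k1': -0.025693474611495168, 'rvec': array([ 2.28772558, -0.34576587,  0.14133567]), 'tvec': array([-0.44523847,  0.13055532,  1.1421061 ])}
{'vertical_fov': 67.69397610471661, 'cx': 323.5798654362032, 'cy': 201.0845783422804, 'k1': 0.007367040433981554, 'tool_from_camera': array([[ 1.49833909e-04, -9.62464025e-01, -2.71409244e-01,
         6.81312848e-02],
       [ 9.99999934e-01,  2.34103259e-04, -2.78111625e-04,
         6.96474507e-04],
       [ 3.31210222e-04, -2.71409185e-01,  9.62463997e-01,
        -1.78066466e-01],
       [ 0.00000000e+00,  0.00000000e+00,  0.00000000e+00,
         1.00000000e+00]])}
```

View pics/scene0.png

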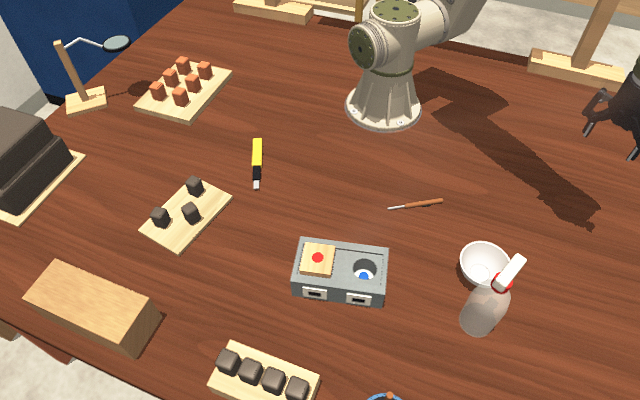

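View pics/side0.png

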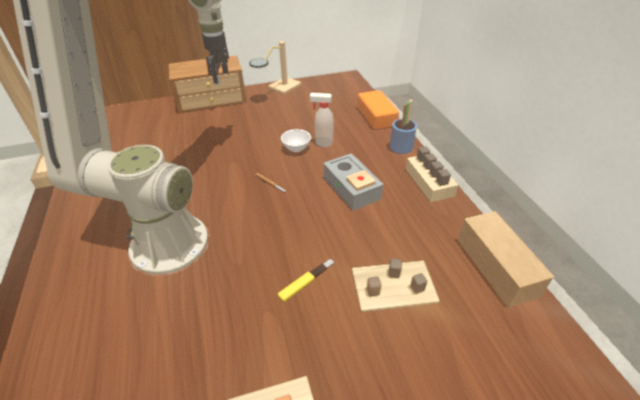

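Scene view: the cover with its red dot is at about (318,258) and the open blue well at (364,270), with the bowl and bottle beyond on the +y side. The side view agrees, with the cover at (361,179).

```bash
python3 - <<'E'
from h import *
for n,roi in(("scene",(240,280,295,340)),("side",(165,195,340,385))):
    im=cv2.imread(f"pics/{n}0.png").astype(int); b,g,r=im[...,0],im[...,1],im[...,2]
    a,bb,c,d=roi
    m=(r>150)&(g<100)&(b<110); w=(r>170)&(g>130)&(b>80)&(r-b>40)
    for k,mm in(("dot",m),("wood",w)):
        z=np.zeros(mm.shape,np.uint8); z[a:bb,c:d]=mm[a:bb,c:d]
        v,u=np.nonzero(z)
        if len(u)<4: continue
        print(n,k,len(u),u.mean(),v.mean(),cast(n,[[u.mean(),v.mean()]],.078).round(4))
        if k=="wood":
            q=cv2.minAreaRect(np.c_[u,v].astype(np.float32)); print(q)
            P=cast(n,cv2.boxPoints(q),.078); print(P.round(3))
print("blue",cast("scene",[[364,276]],.03).round(3))
# rim corners read by eye
print("rim",cast("scene",[[300,238],[390,250],[383,303],[292,287]],.065).round(3))
print("bowl,spray base,burn",cast("scene",[[485,262]],.05).round(3),cast("scene",[[478,328]],0).round(3),cast("scene",[[388,208],[443,201]],0.01).round(3))
E
```

```text
scene dot 83 317.6144578313253 256.51807228915663 [[0.6053 0.0253 0.078 ]]
scene wood 867 317.04267589388695 257.961937716263 [[0.6089 0.0255 0.078 ]]
((316.6351318359375, 259.189208984375), (32.22220230102539, 33.7017936706543), 9.462322235107422)
[[ 0.655  0.003  0.078]
 [ 0.578 -0.017  0.078]
 [ 0.567  0.05   0.078]
 [ 0.644  0.066  0.078]]
side dot 7 360.2857142857143 177.57142857142858 [[0.6041 0.0264 0.078 ]]
side wood 371 361.0485175202156 179.40161725067387 [[0.6031 0.0171 0.078 ]]
((363.77752685546875, 179.13597106933594), (23.891891479492188, 28.110897064208984), 58.570438385009766)
[[ 0.562  0.047  0.078]
 [ 0.664  0.095  0.078]
 [ 0.661 -0.014  0.078]
 [ 0.565 -0.056  0.078]]
blue [[0.588 0.123 0.03 ]]
rim [[ 0.569 -0.03   0.065]
 [ 0.529  0.158  0.065]
 [ 0.65   0.178  0.065]
 [ 0.682  0.     0.065]]
bowl,spray base,burn [[0.477 0.354 0.05 ]] [[0.604 0.373 0.   ]] [[0.38  0.119 0.01 ]
 [0.31  0.24  0.01 ]]
```

servo_tool(increments=[{"grip":1,"x":-32.5,"y":-15,"z":0,"roll":0},{"grip":1,"x":-32.5,"y":-15,"z":0,"roll":0},{"grip":1,"x":-32.5,"y":-15,"z":0,"roll":0},{"grip":1,"x":-32.5,"y":-15,"z":0,"roll":0},{"grip":1,"x":-32.5,"y":-15,"z":0,"roll":0}], grip_force=40)

```text
clock: 0.57
tcp_pos: [0.3658, 0.3768, 0.1959]
orientation: [-0.0, 0.225, 0.974, -0.0]
wrist_force: [0.8, 0.2, 0.2]
finger_gap: 0.0255
grip_force: 0.0
```

servo_tool(increments=[{"grip":1,"x":-32.5,"y":-15,"z":0,"roll":0},{"grip":1,"x":-32.5,"y":-15,"z":0,"roll":0},{"grip":1,"x":-32.5,"y":-15,"z":0,"roll":0},{"grip":1,"x":-32.5,"y":-15,"z":0,"roll":0},{"grip":1,"x":-32.5,"y":-15,"z":0,"roll":0}])

```text
clock: 0.98
tcp_pos: [0.4791, 0.2379, 0.196]
orientation: [-0.0, 0.225, 0.974, -0.0]
wrist_force: [1.0, 0.2, 0.5]
finger_gap: 0.0001
grip_force: 0.0
```

servo_tool(increments=[{"grip":1,"x":-32.5,"y":-15,"z":0,"roll":0},{"grip":1,"x":-32.5,"y":-15,"z":0,"roll":0},{"grip":1,"x":-32.5,"y":-15,"z":0,"roll":0},{"grip":1,"x":-32.5,"y":-15,"z":0,"roll":0},{"grip":1,"x":-32.5,"y":-15,"z":0,"roll":0}])

```text
clock: 1.4
tcp_pos: [0.5923, 0.0993, 0.1959]
orientation: [-0.0, 0.225, 0.974, 0.0]
wrist_force: [0.8, 0.5, -0.3]
finger_gap: -0.0003
grip_force: 0.0
```

servo_tool(increments=[{"grip":1,"roll":5.3},{"grip":1,"roll":5.3},{"grip":1,"roll":5.3},{"grip":1,"roll":5.3},{"grip":1,"roll":5.3}])

```text
invalid input at $.increments[0]: expected keys grip, x, y, z, roll
```

servo_tool(increments=[{"grip":1,"roll":5.3},{"grip":1,"roll":5.3},{"grip":1,"roll":5.3},{"grip":1,"roll":5.3},{"grip":1,"roll":5.3}])

```text
invalid input at $.increments[0]: expected keys grip, x, y, z, roll
```

```bash
python3 - <<'E'
from h import *
s,im=grab("wrist"); save(im,"w1.png"); np.save("s1.npy",s,allow_pickle=True); print(s["clock"],s["tcp_pos"],s["orientation"],s["joint_pos"])
E
```

```text
1.4 [0.59231281 0.09927583 0.19592498] [-2.17760850e-04  2.25066601e-01  9.74343357e-01  1.17268285e-05] [3.23850258e-02 3.64260268e-01 1.17877753e-01 1.32482875e+00
 1.34379114e-04 4.86407790e-01]
```

View pics/w1.png

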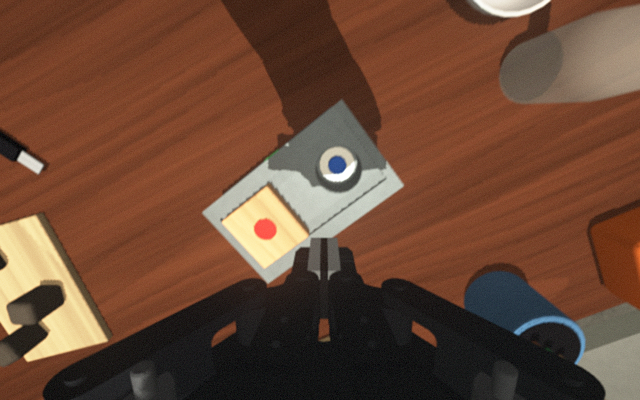

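The wrist view shows the whole box. The rim corners are near (203,212), (342,100), (403,185) and (267,282), the red dot at (265,229), and the blue key at (337,164).

```bash
python3 - <<'E'
from h import *
s=np.load("s1.npy",allow_pickle=True).item(); im=cv2.imread("pics/w1.png").astype(int); b,g,r=im[...,0],im[...,1],im[...,2]
def cen(m,a):
    z=np.zeros(m.shape,bool); z[a[0]:a[1],a[2]:a[3]]=1; v,u=np.nonzero(m&z); return u.mean(),v.mean(),len(u)
d=cen((r>170)&(g<90),(200,260,230,300)); k=cen((b>r+25)&(b>g+25),(140,190,310,360)); print(d,k)
print("dot",cast("wrist",[d[:2]],.078,s).round(4),"blue",cast("wrist",[k[:2]],.03,s).round(4))
w=((r>170)&(g>130)&(r-b>40)|((r>150)&(g<90))).astype(np.uint8); w[:,:215]=0;w[:180]=0;w[275:]=0;w[:,312:]=0
w=cv2.morphologyEx(w,cv2.MORPH_OPEN,np.ones((5,5)))
v,u=np.nonzero(w); P=cast("wrist",np.c_[u,v],.078,s)[:,:2]
q=cv2.minAreaRect((P*1000).astype(np.float32)); print("cover",q)
C=cast("wrist",[[203,212],[342,100],[403,185],[267,282]],.065,s)[:,:2]; print(C.round(4),C.mean(0))
for a,c in((0,1),(3,2),(0,3),(1,2)): e=C[c]-C[a]; print(np.linalg.norm(e),np.degrees(np.arctan2(e[1],e[0])))
E
```

```text
(np.float64(264.2684210526316), np.float64(229.76842105263157), 190) (np.float64(336.8135593220339), np.float64(164.66525423728814), 236)
dot [[0.6071 0.0228 0.078 ]] blue [[0.5858 0.1202 0.03  ]]
cover ((606.4174194335938, 24.10433006286621), (70.90157318115234, 64.86808776855469), 11.611577987670898)
[[ 0.5632 -0.0316]
 [ 0.5249  0.153 ]
 [ 0.6306  0.1749]
 [ 0.6687 -0.0106]] [0.59684342 0.07140042]
0.18857242695282161 101.74610105915707
0.189429111072166 101.61053654903756
0.10752956277341348 11.268606084730903
0.10797403382833788 11.724890153985038
```

servo_tool(increments=[{"grip":1,"x":0,"y":0,"z":0,"roll":5.3},{"grip":1,"x":0,"y":0,"z":0,"roll":5.3},{"grip":1,"x":0,"y":0,"z":0,"roll":5.3},{"grip":1,"x":0,"y":0,"z":0,"roll":5.3},{"grip":1,"x":0,"y":0,"z":0,"roll":5.3}])

```text
clock: 1.87
tcp_pos: [0.5913, 0.1009, 0.1957]
orientation: [-0.0, 0.444, 0.896, -0.0]
wrist_force: [-0.2, 0.5, 0.3]
finger_gap: 0.0001
grip_force: 0.0
```

servo_tool(increments=[{"grip":1,"x":0,"y":0,"z":0,"roll":5.3},{"grip":1,"x":0,"y":0,"z":0,"roll":5.3},{"grip":1,"x":0,"y":0,"z":0,"roll":5.3},{"grip":1,"x":0,"y":0,"z":0,"roll":5.3},{"grip":1,"x":0,"y":0,"z":0,"roll":5.3}])

```text
clock: 2.28
tcp_pos: [0.5912, 0.1011, 0.1958]
orientation: [-0.0, 0.638, 0.77, -0.0]
wrist_force: [-0.5, 0.8, 0.4]
finger_gap: 0.0002
grip_force: 0.0
```

servo_tool(increments=[{"grip":1,"x":0,"y":0,"z":0,"roll":-0.95},{"grip":1,"x":-35,"y":0,"z":0,"roll":0},{"grip":1,"x":-35,"y":0,"z":0,"roll":0},{"grip":1,"x":-35,"y":0,"z":0,"roll":0},{"grip":1,"x":-35,"y":0,"z":0,"roll":0}])

```text
clock: 2.7
tcp_pos: [0.6206, -0.037, 0.1961]
orientation: [-0.0, 0.628, 0.778, -0.0]
wrist_force: [1.1, -0.7, -0.2]
finger_gap: 0.0003
grip_force: 0.0
```

servo_tool(increments=[{"grip":1,"x":0,"y":0,"z":30,"roll":0},{"grip":1,"x":0,"y":0,"z":30,"roll":0},{"grip":1,"x":0,"y":0,"z":30,"roll":0},{"grip":1,"x":0,"y":0,"z":25,"roll":0},{"grip":1,"x":0,"y":0,"z":0,"roll":0}])

```text
clock: 3.12
tcp_pos: [0.6162, -0.0354, 0.0751]
orientation: [-0.005, 0.629, 0.778, -0.002]
wrist_force: [-2.3, -0.3, -0.6]
finger_gap: -0.0001
grip_force: 0.0
```

```bash
cat >> h.py <<'E'
def box(p):
    y=np.radians(11.65); d=np.array(p[:2])-[.597,.0715]
    return (d@[np.cos(y),np.sin(y)]*1e3, d@[-np.sin(y),np.cos(y)]*1e3, p[2]*1e3)
E
python3 - <<'E'
from h import *
s,im=grab("wrist"); save(im,"w2.png"); print(np.round(box(s["tcp_pos"]),1),s["wrist_force"],R.from_quat(np.roll(s["orientation"],-1)).as_matrix()[:,0])
E
```

```text
[  -2.8 -108.5   75.1] [-2.29350785 -0.3269369  -0.5878362 ] [-0.20970718  0.97775565  0.00409664]
```

View pics/w2.png

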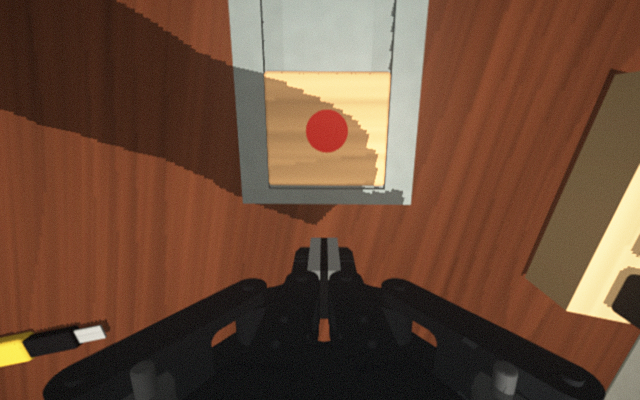

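The wrist view shows the fingers just outside the box's −y end. They are lined up with the cover, whose red dot is at (327,131).

servo_tool(increments=[{"grip":1,"x":0,"y":0,"z":0,"roll":0},{"grip":1,"x":0,"y":0,"z":0,"roll":0},{"grip":1,"x":0,"y":0,"z":0,"roll":0},{"grip":1,"x":0,"y":0,"z":0,"roll":0},{"grip":1,"x":0,"y":0,"z":0,"roll":0}])

```text
clock: 3.58
tcp_pos: [0.6215, -0.0361, 0.0826]
orientation: [0.001, 0.629, 0.777, 0.001]
wrist_force: [0.3, 0.0, 0.1]
finger_gap: 0.0002
grip_force: 0.0
```

```bash
python3 - <<'E'
from h import *
s=env.get_state(); print(np.round(box(s["tcp_pos"]),1),s["wrist_force"],R.from_quat(np.roll(s["orientation"],-1)).as_matrix()[:,[0,2]])
E
```

```text
[   2.3 -110.3   82.6] [0.28196317 0.02152792 0.12813947] [[-2.07489566e-01  2.37935757e-03]
 [ 9.78236886e-01 -3.34985837e-04]
 [-8.21389744e-04 -9.99997113e-01]]
```

servo_tool(increments=[{"grip":1,"x":0,"y":-1,"z":6,"roll":0},{"grip":1,"x":0,"y":0,"z":5,"roll":0},{"grip":1,"x":0,"y":0,"z":0,"roll":0},{"grip":1,"x":0,"y":0,"z":0,"roll":0},{"grip":1,"x":5,"y":0,"z":0,"roll":0}])

```text
clock: 4.0
tcp_pos: [0.6186, -0.0319, 0.0699]
orientation: [-0.0, 0.63, 0.777, -0.0]
wrist_force: [0.8, 0.4, 0.0]
finger_gap: 0.0
grip_force: 0.0
```

servo_tool(increments=[{"grip":1,"x":5,"y":0,"z":0,"roll":0},{"grip":1,"x":5,"y":0,"z":0,"roll":0},{"grip":1,"x":5,"y":0,"z":0,"roll":0},{"grip":1,"x":5,"y":0,"z":0,"roll":0},{"grip":1,"x":5,"y":0,"z":0,"roll":0}])

```text
clock: 4.42
tcp_pos: [0.6133, -0.0062, 0.0703]
orientation: [0.0, 0.63, 0.777, 0.0]
wrist_force: [-0.0, 0.4, -0.4]
finger_gap: -0.0001
grip_force: 0.0
```

servo_tool(increments=[{"grip":1,"x":5,"y":0,"z":0,"roll":0},{"grip":1,"x":5,"y":0,"z":0,"roll":0},{"grip":1,"x":5,"y":0,"z":0,"roll":0},{"grip":1,"x":5,"y":0,"z":0,"roll":0},{"grip":1,"x":0,"y":0,"z":0,"roll":0}])

```text
clock: 4.83
tcp_pos: [0.609, 0.0137, 0.0702]
orientation: [-0.0, 0.629, 0.777, 0.0]
wrist_force: [-0.1, -0.7, 0.0]
finger_gap: -0.0001
grip_force: 0.0
```

```bash
python3 - <<'E'
from h import *
s,im=grab("wrist"); save(im,"w3.png"); print(np.round(box(s["tcp_pos"]),1),s["wrist_force"])
E
```

```text
[  0.  -59.   70.2] [-0.13636856 -0.66682778  0.01160017]
```

View pics/w3.png

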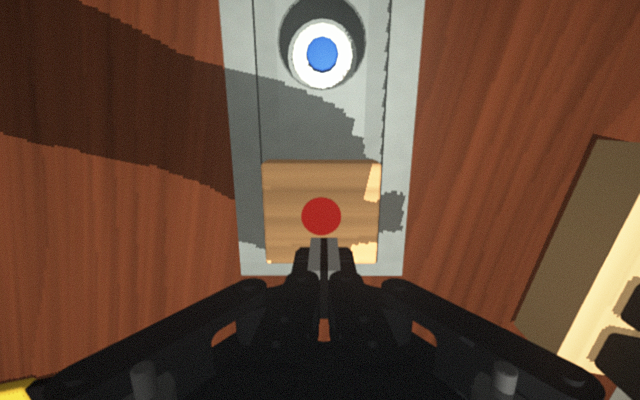

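The cover seems to be moving, with the dot at (321,216), and the blue well at (322,54) is still open. I'll check the cover's position numerically.

```bash
cat >> h.py <<'E'
def dot(s,im):
    im=im.astype(int); m=((im[...,0]>140)&(im[...,1]<70)&(im[...,2]<70)).astype(np.uint8)
    n,l,st,c=cv2.connectedComponentsWithStats(m); i=1+np.argmax(st[1:,4])
    return st[i,4],c[i],np.round(box(cast("wrist",[c[i]],.078,s)[0]),1)
E
python3 - <<'E'
from h import *
s=env.get_state(); im=cv2.imread("pics/w3.png")[:,:,::-1]; print(np.round(box(s["tcp_pos"]),1),dot(s,im)); 
print([np.round(box(p),1) for p in cast("wrist",[[321,160],[270,263]],.078,s)])
E
```

```text
[  0.1 -59.5  70.2] (np.int32(1140), array([320.76842105, 215.76578947]), array([ -0.7, -47.9,  78. ]))
[array([ -0.7, -14.3,  78. ]), array([-32.6, -79.4,  78. ])]
```

The cover hasn't moved: it is still centred at −48. The fingers appear to be above it, so I'll check their height from the side.

```bash
python3 - <<'E'
from h import *
s,im=grab("scene"); a=cv2.resize(im[190:310,260:420],(640,480),interpolation=cv2.INTER_CUBIC); s,im=grab("side"); b=cv2.resize(im[100:220,290:450],(640,480),interpolation=cv2.INTER_CUBIC)
save(cv2.resize(np.vstack([a,b]),(400,600),interpolation=cv2.INTER_AREA),"ss.png")
s=env.get_state();print([np.round(box(p),1) for p in cast("wrist",[[321,276]],.065,s)])
E
```

```text
[array([ -0.4, -96.4,  65. ])]
```

View pics/ss.png

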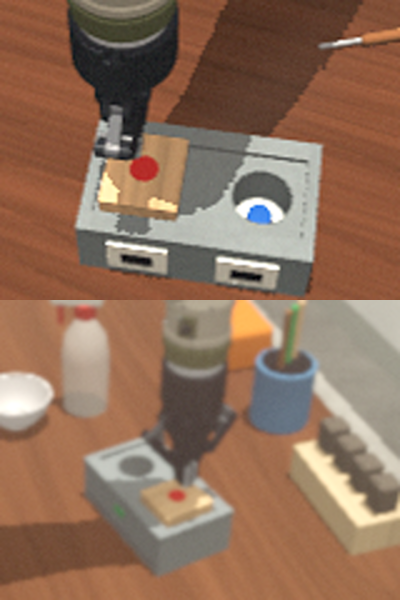

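The fingertips are hovering above the cover, so I'll triangulate the real tip height.

```bash
python3 - <<'E'
from h import *
s=env.get_state(); print("tcp",np.round(box(s["tcp_pos"]),1),s["finger_gap"])
for z in(.06,.07,.08,.09,.1): print(z,*[np.round(box(cast(n,[p],z,s)[0]),1) for n,p in(("wrist",(324,240)),("scene",(306.5,252)),("scene",(310,252)),("side",(364,173)))])
E
```

```text
tcp [  0.2 -60.1  70.2] 2.1901416180629133e-05
0.06 [  1.5 -71.9  60. ] [-19.1 -73.8  60. ] [-20.3 -66.5  60. ] [ 34.3 -13.6  60. ]
0.07 [  1.5 -67.6  70. ] [-13.  -72.4  70. ] [-14.2 -65.2  70. ] [ 26.8 -23.8  70. ]
0.08 [  1.4 -63.3  80. ] [ -7. -71.  80.] [ -8.1 -63.9  80. ] [ 19.3 -34.   80. ]
0.09 [  1.4 -59.   90. ] [ -0.9 -69.6  90. ] [ -2.  -62.6  90. ] [ 11.9 -44.2  90. ]
0.1 [  1.4 -54.7 100. ] [  5.2 -68.1 100. ] [  4.  -61.3 100. ] [  4.4 -54.4 100. ]
```

servo_tool(increments=[{"grip":1,"x":0,"y":0,"z":-15,"roll":0},{"grip":1,"x":-20,"y":0,"z":0,"roll":0},{"grip":1,"x":-20,"y":0,"z":0,"roll":0},{"grip":1,"x":0,"y":0,"z":8,"roll":0},{"grip":1,"x":0,"y":0,"z":8,"roll":0}])

```text
clock: 5.4
tcp_pos: [0.6183, -0.0277, 0.0692]
orientation: [0.001, 0.631, 0.776, 0.0]
wrist_force: [0.1, 0.2, -0.1]
finger_gap: 0.0
grip_force: 0.0
```

servo_tool(increments=[{"grip":1,"x":0,"y":0,"z":3,"roll":0},{"grip":1,"x":0,"y":0,"z":3,"roll":0},{"grip":1,"x":0,"y":0,"z":3,"roll":0},{"grip":1,"x":0,"y":0,"z":3,"roll":0},{"grip":1,"x":0,"y":0,"z":0,"roll":0}])

```text
clock: 5.82
tcp_pos: [0.6171, -0.0259, 0.0565]
orientation: [-0.0, 0.629, 0.777, -0.0]
wrist_force: [-1.0, 0.4, -0.4]
finger_gap: -0.0002
grip_force: 0.0
```

servo_tool(increments=[{"grip":1,"x":0,"y":0,"z":1.5,"roll":0},{"grip":1,"x":0,"y":0,"z":1.5,"roll":0},{"grip":1,"x":0,"y":0,"z":0,"roll":0},{"grip":1,"x":0,"y":0,"z":0,"roll":0},{"grip":1,"x":0,"y":0,"z":0,"roll":0}])

```text
clock: 6.23
tcp_pos: [0.6177, -0.0265, 0.0544]
orientation: [0.0, 0.63, 0.777, 0.0]
wrist_force: [-0.6, -0.4, 0.5]
finger_gap: 0.0
grip_force: 0.0
```

servo_tool(increments=[{"grip":1,"x":0,"y":0,"z":2,"roll":0},{"grip":1,"x":0,"y":0,"z":0,"roll":0},{"grip":1,"x":0,"y":0,"z":2,"roll":0},{"grip":1,"x":0,"y":0,"z":0,"roll":0},{"grip":1,"x":0,"y":0,"z":0,"roll":0}])

```text
clock: 6.65
tcp_pos: [0.6174, -0.0265, 0.05]
orientation: [-0.0, 0.63, 0.777, -0.0]
wrist_force: [-0.2, 0.8, 0.2]
finger_gap: -0.0001
grip_force: 0.0
```

servo_tool(increments=[{"grip":1,"x":0,"y":0,"z":2,"roll":0},{"grip":1,"x":0,"y":0,"z":0,"roll":0},{"grip":1,"x":0,"y":0,"z":0,"roll":0},{"grip":1,"x":0,"y":0,"z":0,"roll":0},{"grip":1,"x":0,"y":0,"z":0,"roll":0}])

```text
clock: 7.07
tcp_pos: [0.6176, -0.0265, 0.0482]
orientation: [0.0, 0.63, 0.777, 0.0]
wrist_force: [-0.7, -1.2, 0.2]
finger_gap: -0.0
grip_force: 0.0
```

```bash
python3 - <<'E'
from h import *
s,im=grab("wrist"); print(np.round(box(s["tcp_pos"]),1),s["wrist_force"])
i2=grab("scene")[1]
b=cv2.resize(i2[200:300,250:410],(640,400),interpolation=cv2.INTER_CUBIC)
save(np.vstack([im[100:300],b]),"w4.png")
E
```

```text
[   0.4 -100.1   48.2] [-0.70129407 -1.1896725   0.23322998]
```

View pics/w4.png

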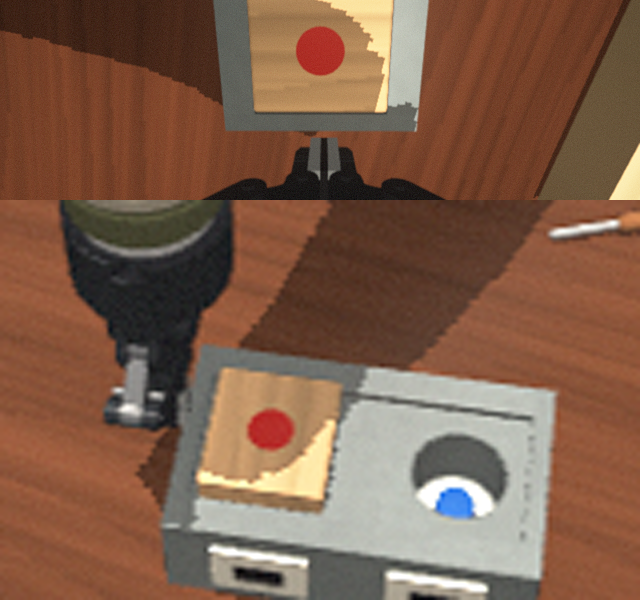

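```bash
python3 - <<'E'
from h import *
s=env.get_state()
for z in(.04,.05,.06,.07,.08,.09): print(z,*[np.round(box(cast(n,[p],z,s)[0])[:2],1) for n,p in(("wrist",(311,240)),("wrist",(337,240)),("scene",(276.5,254)),("scene",(284,256.5)),("scene",(292,256.5)),("scene",(296,247)))])
E
```

```text
0.04 [  -7.1 -111.1] [  10.4 -111. ] [ -15.7 -139.5] [ -12.3 -122.2] [ -15.1 -105.2] [ -40.  -101.5]
0.05 [  -6.7 -106.8] [   9.9 -106.7] [  -9.9 -137.3] [  -6.4 -120.2] [  -9.2 -103.5] [-33.9 -99.8]
0.06 [  -6.2 -102.5] [   9.4 -102.4] [  -4.  -135.1] [  -0.6 -118.2] [  -3.3 -101.7] [-27.7 -98. ]
0.07 [ -5.8 -98.2] [  8.9 -98.1] [   1.9 -132.9] [   5.2 -116.2] [  2.5 -99.9] [-21.5 -96.3]
0.08 [ -5.4 -93.9] [  8.4 -93.8] [   7.8 -130.7] [  11.1 -114.2] [  8.4 -98.2] [-15.3 -94.6]
0.09 [ -4.9 -89.6] [  7.9 -89.6] [  13.6 -128.5] [  16.9 -112.3] [ 14.3 -96.4] [ -9.2 -92.9]
```

servo_tool(increments=[{"grip":1,"x":3,"y":0,"z":0,"roll":0},{"grip":1,"x":3,"y":0,"z":0,"roll":0},{"grip":1,"x":2,"y":0,"z":0,"roll":0},{"grip":1,"x":0,"y":0,"z":0,"roll":0},{"grip":1,"x":0,"y":0,"z":0,"roll":0}])

```text
clock: 7.58
tcp_pos: [0.6159, -0.0184, 0.0482]
orientation: [0.0, 0.629, 0.777, 0.0]
wrist_force: [0.8, -0.3, 0.2]
finger_gap: -0.0001
grip_force: 0.0
```

servo_tool(increments=[{"grip":1,"x":0,"y":0,"z":1.5,"roll":0},{"grip":1,"x":0,"y":0,"z":0,"roll":0},{"grip":1,"x":0,"y":0,"z":0,"roll":0},{"grip":1,"x":0,"y":0,"z":0,"roll":0},{"grip":1,"x":0,"y":0,"z":0,"roll":0}])

```text
clock: 8.0
tcp_pos: [0.6159, -0.0187, 0.0467]
orientation: [-0.0, 0.63, 0.777, 0.0]
wrist_force: [0.1, -0.7, 0.0]
finger_gap: -0.0003
grip_force: 0.0
```

servo_tool(increments=[{"grip":1,"x":0,"y":0,"z":1.5,"roll":0},{"grip":1,"x":0,"y":0,"z":0,"roll":0},{"grip":1,"x":0,"y":0,"z":0,"roll":0},{"grip":1,"x":0,"y":0,"z":0,"roll":0},{"grip":1,"x":0,"y":0,"z":0,"roll":0}])

```text
clock: 8.42
tcp_pos: [0.6159, -0.0187, 0.0452]
orientation: [-0.0, 0.63, 0.777, 0.0]
wrist_force: [-0.6, 0.2, 0.8]
finger_gap: 0.0003
grip_force: 0.0
```

servo_tool(increments=[{"grip":1,"x":0,"y":0,"z":1,"roll":0},{"grip":1,"x":0,"y":0,"z":0,"roll":0},{"grip":1,"x":0,"y":0,"z":0,"roll":0},{"grip":1,"x":0,"y":0,"z":1,"roll":0},{"grip":1,"x":0,"y":0,"z":0,"roll":0}])

```text
clock: 8.83
tcp_pos: [0.6158, -0.0186, 0.043]
orientation: [-0.0, 0.63, 0.777, 0.0]
wrist_force: [-0.1, -0.6, 0.4]
finger_gap: -0.0004
grip_force: 0.0
```

servo_tool(increments=[{"grip":1,"x":0,"y":0,"z":1,"roll":0},{"grip":1,"x":0,"y":0,"z":0,"roll":0},{"grip":1,"x":0,"y":0,"z":0,"roll":0},{"grip":1,"x":0,"y":0,"z":1,"roll":0},{"grip":1,"x":0,"y":0,"z":0,"roll":0}])

```text
clock: 9.25
tcp_pos: [0.6158, -0.0187, 0.041]
orientation: [-0.0, 0.63, 0.777, -0.0]
wrist_force: [0.3, 0.2, -0.3]
finger_gap: 0.0
grip_force: 0.0
```

```bash
python3 - <<'E'
from h import *
s,im=grab("side"); print(np.round(box(s["tcp_pos"]),1),s["wrist_force"])
i2=grab("scene")[1]; iw=grab("wrist")[1]
save(np.vstack([np.hstack([cv2.resize(i[a:a+60,b:b+80],(400,300),interpolation=cv2.INTER_CUBIC) for i,a,b in((im,145,330),(i2,215,260))]),np.pad(iw[150:400,120:520],((0,0),(200,200),(0,0)))]),"w5.png")
E
```

```text
[  0.2 -92.1  41. ] [ 0.27112032  0.15880688 -0.2591893 ]
```

View pics/w5.png

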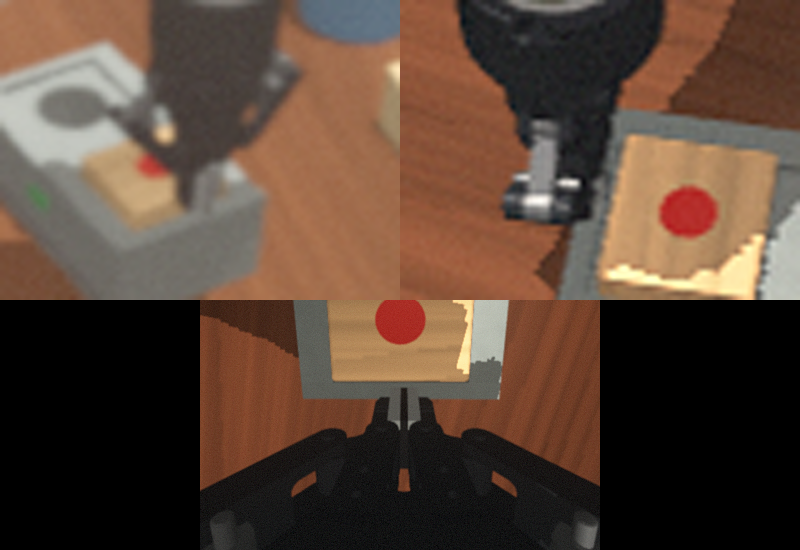

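The grey "foot" in the scene view is a finger link, not the tip. I'll find the tip offset by touching down gently on the free flat top between the wells.

servo_tool(increments=[{"grip":1,"x":0,"y":0,"z":-32,"roll":0},{"grip":1,"x":0,"y":0,"z":-30,"roll":0},{"grip":1,"x":30,"y":0,"z":0,"roll":0},{"grip":1,"x":36,"y":0,"z":0,"roll":0},{"grip":1,"x":36,"y":0,"z":0,"roll":0}])

```text
clock: 9.82
tcp_pos: [0.5954, 0.0813, 0.1042]
orientation: [0.001, 0.631, 0.776, 0.001]
wrist_force: [1.1, 0.6, -0.1]
finger_gap: -0.0002
grip_force: 0.0
```

servo_tool(increments=[{"grip":1,"x":0,"y":0,"z":0,"roll":0},{"grip":1,"x":0,"y":0,"z":15,"roll":0},{"grip":1,"x":0,"y":0,"z":13,"roll":0},{"grip":1,"x":0,"y":0,"z":5,"roll":0},{"grip":1,"x":0,"y":0,"z":0,"roll":0}])

```text
clock: 10.23
tcp_pos: [0.5935, 0.081, 0.0687]
orientation: [-0.001, 0.63, 0.777, -0.001]
wrist_force: [0.8, 0.3, -0.3]
finger_gap: -0.0001
grip_force: 0.0
```

servo_tool(increments=[{"grip":1,"x":0,"y":0,"z":0,"roll":0},{"grip":1,"x":0,"y":0,"z":1.5,"roll":0},{"grip":1,"x":0,"y":0,"z":1.5,"roll":0},{"grip":1,"x":0,"y":0,"z":1.5,"roll":0},{"grip":1,"x":0,"y":0,"z":0,"roll":0}])

```text
clock: 10.65
tcp_pos: [0.5949, 0.081, 0.0657]
orientation: [0.0, 0.63, 0.777, 0.0]
wrist_force: [-0.4, -0.0, -0.6]
finger_gap: -0.0
grip_force: 0.0
```

```bash
python3 - <<'E'
from h import *
s,im=grab("wrist"); print(np.round(box(s["tcp_pos"]),1),s["wrist_force"]); save(im,"w6.png")
E
```

```text
[-0.2  9.7 65.7] [-0.40515685 -0.01938408 -0.62039718]
```

servo_tool(increments=[{"grip":1,"x":0,"y":0,"z":3,"roll":0},{"grip":1,"x":0,"y":0,"z":3,"roll":0},{"grip":1,"x":0,"y":0,"z":3,"roll":0},{"grip":1,"x":0,"y":0,"z":2,"roll":0},{"grip":1,"x":0,"y":0,"z":0,"roll":0}])

```text
clock: 11.12
tcp_pos: [0.5942, 0.0811, 0.0539]
orientation: [-0.0, 0.63, 0.777, -0.0]
wrist_force: [-0.1, 0.2, 1.0]
finger_gap: -0.0003
grip_force: 0.0
```

servo_tool(increments=[{"grip":1,"x":0,"y":0,"z":1,"roll":0},{"grip":1,"x":0,"y":0,"z":1,"roll":0},{"grip":1,"x":0,"y":0,"z":0,"roll":0},{"grip":1,"x":0,"y":0,"z":0,"roll":0},{"grip":1,"x":0,"y":0,"z":0,"roll":0}])

```text
clock: 11.53
tcp_pos: [0.5949, 0.0811, 0.0528]
orientation: [0.0, 0.63, 0.777, 0.0]
wrist_force: [-0.7, 0.0, -0.6]
finger_gap: -0.0004
grip_force: 0.0
```

servo_tool(increments=[{"grip":1,"x":0,"y":0,"z":1,"roll":0},{"grip":1,"x":0,"y":0,"z":1,"roll":0},{"grip":1,"x":0,"y":0,"z":0,"roll":0},{"grip":1,"x":0,"y":0,"z":0,"roll":0},{"grip":1,"x":0,"y":0,"z":0,"roll":0}])

```text
clock: 11.95
tcp_pos: [0.5948, 0.0811, 0.0507]
orientation: [-0.0, 0.63, 0.777, 0.0]
wrist_force: [0.5, 0.1, -0.1]
finger_gap: 0.0
grip_force: 0.0
```

servo_tool(increments=[{"grip":1,"x":0,"y":0,"z":1,"roll":0},{"grip":1,"x":0,"y":0,"z":1,"roll":0},{"grip":1,"x":0,"y":0,"z":0,"roll":0},{"grip":1,"x":0,"y":0,"z":0,"roll":0},{"grip":1,"x":0,"y":0,"z":0,"roll":0}])

```text
clock: 12.37
tcp_pos: [0.5948, 0.0811, 0.0487]
orientation: [-0.0, 0.63, 0.777, 0.0]
wrist_force: [0.6, 0.6, 0.3]
finger_gap: 0.0001
grip_force: 0.0
```

servo_tool(increments=[{"grip":1,"x":0,"y":0,"z":1,"roll":0},{"grip":1,"x":0,"y":0,"z":1,"roll":0},{"grip":1,"x":0,"y":0,"z":0,"roll":0},{"grip":1,"x":0,"y":0,"z":0,"roll":0},{"grip":1,"x":0,"y":0,"z":0,"roll":0}])

```text
clock: 12.78
tcp_pos: [0.5948, 0.0811, 0.0467]
orientation: [-0.0, 0.63, 0.777, 0.0]
wrist_force: [0.1, -0.4, -0.6]
finger_gap: 0.0001
grip_force: 0.0
```

```bash
python3 - <<'E'
from h import *
s,im=grab("wrist"); print(np.round(box(s["tcp_pos"]),1),s["wrist_force"]); w=im
b=grab("scene")[1]; c=grab("side")[1]
save(np.vstack([np.hstack([cv2.resize(i[y:y+60,x:x+80],(400,300),interpolation=cv2.INTER_CUBIC) for i,y,x in((c,145,320),(b,225,300))]),np.pad(w[150:400,120:520],((0,0),(200,200),(0,0)))]),"w7.png")
E
```

```text
[-0.2  9.9 46.7] [ 0.06772066 -0.3992885  -0.60177653]
```

View pics/w7.png

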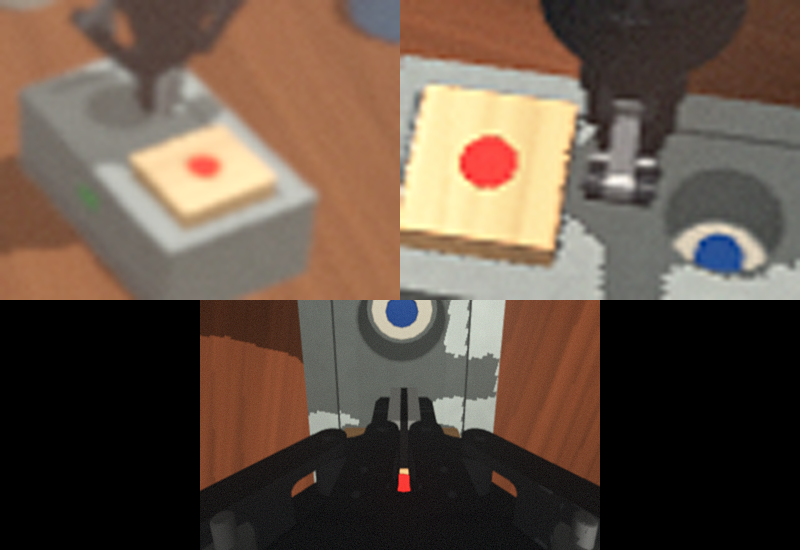

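The tip is still above the flat top between the wells, and the blue well (402,310) lies ahead of it. I'll keep descending.

servo_tool(increments=[{"grip":1,"x":0,"y":0,"z":1,"roll":0},{"grip":1,"x":0,"y":0,"z":1,"roll":0},{"grip":1,"x":0,"y":0,"z":0,"roll":0},{"grip":1,"x":0,"y":0,"z":0,"roll":0},{"grip":1,"x":0,"y":0,"z":0,"roll":0}])

```text
clock: 13.35
tcp_pos: [0.5948, 0.0811, 0.0447]
orientation: [-0.0, 0.63, 0.777, 0.0]
wrist_force: [0.7, -0.3, -0.0]
finger_gap: 0.0001
grip_force: 0.0
```

servo_tool(increments=[{"grip":1,"x":0,"y":0,"z":1,"roll":0},{"grip":1,"x":0,"y":0,"z":1,"roll":0},{"grip":1,"x":0,"y":0,"z":0,"roll":0},{"grip":1,"x":0,"y":0,"z":0,"roll":0},{"grip":1,"x":0,"y":0,"z":0,"roll":0}])

```text
clock: 13.77
tcp_pos: [0.5947, 0.0811, 0.0427]
orientation: [-0.0, 0.63, 0.777, 0.0]
wrist_force: [-0.2, 0.4, 0.2]
finger_gap: 0.0002
grip_force: 0.0
```

servo_tool(increments=[{"grip":1,"x":0,"y":0,"z":1,"roll":0},{"grip":1,"x":0,"y":0,"z":1,"roll":0},{"grip":1,"x":0,"y":0,"z":0,"roll":0},{"grip":1,"x":0,"y":0,"z":0,"roll":0},{"grip":1,"x":0,"y":0,"z":0,"roll":0}])

```text
clock: 14.18
tcp_pos: [0.5948, 0.0811, 0.0407]
orientation: [-0.0, 0.63, 0.777, 0.0]
wrist_force: [-0.2, -0.7, 0.2]
finger_gap: -0.0003
grip_force: 0.0
```

servo_tool(increments=[{"grip":1,"x":0,"y":0,"z":1,"roll":0},{"grip":1,"x":0,"y":0,"z":1,"roll":0},{"grip":1,"x":0,"y":0,"z":0,"roll":0},{"grip":1,"x":0,"y":0,"z":0,"roll":0},{"grip":1,"x":0,"y":0,"z":0,"roll":0}])

```text
clock: 14.6
tcp_pos: [0.5948, 0.0811, 0.0387]
orientation: [-0.0, 0.63, 0.777, 0.0]
wrist_force: [-0.4, 0.4, 0.5]
finger_gap: 0.0001
grip_force: 0.0
```

servo_tool(increments=[{"grip":1,"x":0,"y":0,"z":1,"roll":0},{"grip":1,"x":0,"y":0,"z":1,"roll":0},{"grip":1,"x":0,"y":0,"z":0,"roll":0},{"grip":1,"x":0,"y":0,"z":0,"roll":0},{"grip":1,"x":0,"y":0,"z":0,"roll":0}])

```text
clock: 15.02
tcp_pos: [0.5948, 0.0811, 0.0367]
orientation: [0.0, 0.63, 0.777, 0.0]
wrist_force: [0.0, 0.2, -0.0]
finger_gap: -0.0
grip_force: 0.0
```

servo_tool(increments=[{"grip":1,"x":0,"y":0,"z":1,"roll":0},{"grip":1,"x":0,"y":0,"z":1,"roll":0},{"grip":1,"x":0,"y":0,"z":0,"roll":0},{"grip":1,"x":0,"y":0,"z":0,"roll":0},{"grip":1,"x":0,"y":0,"z":0,"roll":0}])

```text
clock: 15.43
tcp_pos: [0.5948, 0.0811, 0.0347]
orientation: [-0.0, 0.63, 0.777, 0.0]
wrist_force: [0.1, 0.1, -0.4]
finger_gap: 0.0001
grip_force: 0.0
```

servo_tool(increments=[{"grip":1,"x":0,"y":0,"z":1,"roll":0},{"grip":1,"x":0,"y":0,"z":1,"roll":0},{"grip":1,"x":0,"y":0,"z":0,"roll":0},{"grip":1,"x":0,"y":0,"z":0,"roll":0},{"grip":1,"x":0,"y":0,"z":0,"roll":0}])

```text
clock: 15.85
tcp_pos: [0.5947, 0.0811, 0.0327]
orientation: [-0.0, 0.63, 0.777, 0.0]
wrist_force: [-0.5, -0.6, 0.3]
finger_gap: 0.0001
grip_force: 0.0
```

```bash
python3 - <<'E'
from h import *
s,im=grab("wrist"); b=grab("scene")[1]
print(np.round(box(s["tcp_pos"]),1),s["wrist_force"],s["joint_pos"])
# dark gripper pixels (black) in scene vs initial, near the box: lowest ones per column
o=cv2.imread("pics/scene0.png")[:,:,::-1]
d=(np.abs(b.astype(int)-o).sum(2)>90)&(b.max(2)<75)
for c in range(316,352,3):
    r=np.nonzero(d[200:300,c])[0]; print(c,(r.max()+200) if len(r) else None,end="; ")
print()
# where would TCP, and points 10..40 mm behind it, be drawn?
c=env.get_calibration("scene"); f=200/np.tan(np.radians(c["vertical_fov"])/2); K=np.array([[f,0,c["cx"]],[0,f,c["cy"]],[0,0,1.]])
y=np.radians(11.65); uy=np.array([-np.sin(y),np.cos(y),0]); ux=np.array([np.cos(y),np.sin(y),0])
for k in(0,.01,.02,.03,.04):
  P=[s["tcp_pos"]+[0,0,k]+a*.011*uy+e*.0145*ux for a,e in((-1,1),(1,1),(1,-1))]
  print(k,cv2.projectPoints(np.array(P),c["rvec"],c["tvec"],K,np.array([c["k1"],0,0,0,0]))[0][:,0].round(1).tolist())
cv2.imwrite("pics/z.png",np.vstack([cv2.resize(b[225:285,300:380],(640,300))[:,:,::-1],cv2.resize(im[200:320,240:400],(640,300))[:,:,::-1]]))
E
```

```text
[-0.3  9.9 32.7] [-0.50287074 -0.57771462  0.26990456] [ 1.86637759e-03  4.55561532e-01 -1.58083303e-01  9.57226872e-01
  1.08997254e-04  1.36409347e+00]
316 None; 319 None; 322 None; 325 None; 328 231; 331 236; 334 239; 337 268; 340 268; 343 269; 346 269; 349 268; 
0 [[338.2, 277.1], [348.6, 278.6], [350.3, 266.7]]
0.01 [[338.3, 274.8], [348.9, 276.3], [350.6, 264.3]]
0.02 [[338.5, 272.4], [349.1, 273.9], [350.8, 261.8]]
0.03 [[338.6, 270.0], [349.3, 271.5], [351.1, 259.4]]
0.04 [[338.8, 267.5], [349.6, 269.1], [351.3, 256.8]]
```

servo_tool(increments=[{"grip":1,"x":0,"y":0,"z":1.5,"roll":0},{"grip":1,"x":0,"y":0,"z":1.5,"roll":0},{"grip":1,"x":0,"y":0,"z":0,"roll":0},{"grip":1,"x":0,"y":0,"z":0,"roll":0},{"grip":1,"x":0,"y":0,"z":0,"roll":0}])

```text
clock: 16.37
tcp_pos: [0.5948, 0.0811, 0.0297]
orientation: [-0.0, 0.63, 0.777, 0.0]
wrist_force: [-0.0, -0.1, 0.3]
finger_gap: 0.0004
grip_force: 0.0
```

servo_tool(increments=[{"grip":1,"x":0,"y":0,"z":1,"roll":0},{"grip":1,"x":0,"y":0,"z":1,"roll":0},{"grip":1,"x":0,"y":0,"z":0,"roll":0},{"grip":1,"x":0,"y":0,"z":0,"roll":0},{"grip":1,"x":0,"y":0,"z":0,"roll":0}])

```text
clock: 16.78
tcp_pos: [0.5948, 0.0812, 0.0277]
orientation: [-0.0, 0.63, 0.777, 0.0]
wrist_force: [0.1, -0.3, -0.1]
finger_gap: 0.0001
grip_force: 0.0
```

servo_tool(increments=[{"grip":1,"x":0,"y":0,"z":1,"roll":0},{"grip":1,"x":0,"y":0,"z":1,"roll":0},{"grip":1,"x":0,"y":0,"z":0,"roll":0},{"grip":1,"x":0,"y":0,"z":0,"roll":0},{"grip":1,"x":0,"y":0,"z":0,"roll":0}])

```text
clock: 17.2
tcp_pos: [0.5948, 0.0811, 0.0257]
orientation: [-0.0, 0.63, 0.777, 0.0]
wrist_force: [0.6, 0.3, -0.0]
finger_gap: 0.0
grip_force: 0.0
```

```bash
python3 - <<'E'
from h import *
s,im=grab("wrist"); b=grab("scene")[1]; c=grab("side")[1]
print(np.round(box(s["tcp_pos"]),1),s["wrist_force"],s["tau"][:3])
save(np.vstack([np.hstack([cv2.resize(i[y:y+60,x:x+80],(400,300),interpolation=cv2.INTER_CUBIC) for i,y,x in((c,145,320),(b,225,300))]),cv2.resize(im[180:330,220:420],(400,300)).repeat(2,1)]),"w8.png")
E
```

```text
[-0.2  9.9 25.7] [ 0.64997359  0.28468428 -0.04661594] [ 1.28234005e-03 -5.27628100e+01  2.65022421e+01]
```

View pics/w8.png

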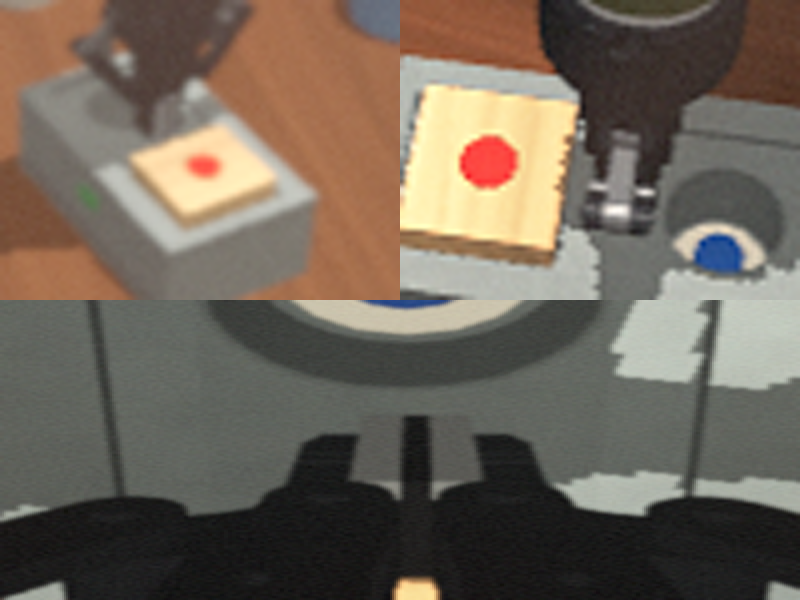

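The wrist view shows the shut tip just short of the blue well's near edge, and the scene view shows the gripper still above the flat top. Still no force, so I'll continue.

servo_tool(increments=[{"grip":1,"x":0,"y":0,"z":1,"roll":0},{"grip":1,"x":0,"y":0,"z":1,"roll":0},{"grip":1,"x":0,"y":0,"z":0,"roll":0},{"grip":1,"x":0,"y":0,"z":0,"roll":0}])

```text
clock: 17.68
tcp_pos: [0.595, 0.0811, 0.025]
orientation: [0.0, 0.63, 0.777, 0.0]
wrist_force: [-2.5, -0.0, 7.2]
finger_gap: 0.0001
grip_force: 3.8
```

servo_tool(increments=[{"grip":1,"x":0,"y":0,"z":1,"roll":0},{"grip":1,"x":0,"y":0,"z":1,"roll":0},{"grip":1,"x":0,"y":0,"z":0,"roll":0},{"grip":1,"x":0,"y":0,"z":0,"roll":0}])

```text
clock: 18.02
tcp_pos: [0.5952, 0.0812, 0.0249]
orientation: [0.001, 0.63, 0.777, 0.001]
wrist_force: [-6.8, -1.0, 20.0]
finger_gap: -0.0
grip_force: 9.7
```

servo_tool(increments=[{"grip":1,"x":0,"y":0,"z":1,"roll":0},{"grip":1,"x":0,"y":0,"z":1,"roll":0},{"grip":1,"x":0,"y":0,"z":0,"roll":0},{"grip":1,"x":0,"y":0,"z":0,"roll":0}])

```text
clock: 18.35
tcp_pos: [0.5953, 0.0812, 0.0249]
orientation: [0.001, 0.63, 0.777, 0.001]
wrist_force: [-10.9, -0.7, 31.2]
finger_gap: 0.0
grip_force: 15.7
```

Contact came at a TCP reading of 25.0 mm on the 60 mm surface, so the real tip sits 35 mm above the reported TCP. I'll redo the push with that correction.

servo_tool(increments=[{"grip":1,"x":0,"y":0,"z":-18,"roll":0},{"grip":1,"x":0,"y":0,"z":-20,"roll":0},{"grip":1,"x":0,"y":0,"z":-20,"roll":0},{"grip":1,"x":-28,"y":0,"z":0,"roll":0},{"grip":1,"x":-30,"y":0,"z":0,"roll":0}])

```text
clock: 18.77
tcp_pos: [0.6081, 0.0253, 0.0798]
orientation: [0.001, 0.628, 0.778, 0.001]
wrist_force: [0.9, 0.3, -0.4]
finger_gap: 0.0001
grip_force: 0.0
```

servo_tool(increments=[{"grip":1,"x":-30,"y":0,"z":0,"roll":0},{"grip":1,"x":-30,"y":0,"z":0,"roll":0},{"grip":1,"x":0,"y":0,"z":20,"roll":0},{"grip":1,"x":0,"y":0,"z":18,"roll":0},{"grip":1,"x":0,"y":0,"z":0,"roll":0}])

```text
clock: 19.18
tcp_pos: [0.6166, -0.0347, 0.0361]
orientation: [-0.003, 0.63, 0.776, -0.001]
wrist_force: [-0.8, -0.1, -1.5]
finger_gap: 0.0
grip_force: 0.0
```

servo_tool(increments=[{"grip":1,"x":0,"y":0,"z":0,"roll":0},{"grip":1,"x":0,"y":0,"z":0,"roll":0},{"grip":1,"x":0,"y":0,"z":4,"roll":0},{"grip":1,"x":0,"y":0,"z":0,"roll":0},{"grip":1,"x":0,"y":0,"z":0,"roll":0}])

```text
clock: 19.6
tcp_pos: [0.6196, -0.034, 0.0363]
orientation: [0.0, 0.629, 0.777, 0.0]
wrist_force: [-0.7, 0.1, -0.8]
finger_gap: -0.0
grip_force: 0.0
```

```bash
python3 - <<'E'
from h import *
s,im=grab("wrist"); print(np.round(box(s["tcp_pos"]),1),s["wrist_force"],dot(s,im))
E
```

```text
[   0.8 -107.9   36.3] [-0.66120732  0.08210134 -0.78838333] (np.int32(2229), array([318.74966353, 135.85598923]), array([ -0.8, -47.1,  78. ]))
```

servo_tool(increments=[{"grip":1,"x":6,"y":0,"z":1,"roll":0},{"grip":1,"x":6,"y":0,"z":0,"roll":0},{"grip":1,"x":5,"y":0,"z":0,"roll":0},{"grip":1,"x":5,"y":0,"z":0,"roll":0},{"grip":1,"x":5,"y":0,"z":0,"roll":0}])

```text
clock: 20.07
tcp_pos: [0.6135, -0.0072, 0.0347]
orientation: [0.0, 0.63, 0.777, 0.0]
wrist_force: [-0.3, -1.5, 0.3]
finger_gap: 0.0001
grip_force: 0.1
```

servo_tool(increments=[{"grip":1,"x":5,"y":0,"z":0,"roll":0},{"grip":1,"x":5,"y":0,"z":0,"roll":0},{"grip":1,"x":5,"y":0,"z":0,"roll":0},{"grip":1,"x":5,"y":0,"z":0,"roll":0},{"grip":1,"x":5,"y":0,"z":0,"roll":0}])

```text
clock: 20.48
tcp_pos: [0.6084, 0.017, 0.0348]
orientation: [0.0, 0.63, 0.777, 0.0]
wrist_force: [0.4, 0.0, 0.6]
finger_gap: -0.0
grip_force: 0.2
```

```bash
python3 - <<'E'
from h import *
s,im=grab("wrist"); print(np.round(box(s["tcp_pos"]),1),s["wrist_force"],dot(s,im))
E
```

```text
[  0.2 -55.7  34.8] [0.41013299 0.02112284 0.61369231] (np.int32(2076), array([319.6194605 , 175.09971098]), array([ -1. , -12.4,  78. ]))
```

It's pushing now: the cover centre is at −12 and the fingers' front face is 11 mm ahead of the TCP.

servo_tool(increments=[{"grip":1,"x":6,"y":0,"z":0,"roll":0},{"grip":1,"x":6,"y":0,"z":0,"roll":0},{"grip":1,"x":6,"y":0,"z":0,"roll":0},{"grip":1,"x":6,"y":0,"z":0,"roll":0},{"grip":1,"x":6,"y":0,"z":0,"roll":0}])

```text
clock: 20.95
tcp_pos: [0.6021, 0.0465, 0.0347]
orientation: [-0.0, 0.63, 0.777, 0.0]
wrist_force: [0.9, -1.6, 0.5]
finger_gap: 0.0
grip_force: 0.2
```

servo_tool(increments=[{"grip":1,"x":6,"y":0,"z":0,"roll":0},{"grip":1,"x":6,"y":0,"z":0,"roll":0},{"grip":1,"x":6,"y":0,"z":0,"roll":0},{"grip":1,"x":5,"y":0,"z":0,"roll":0},{"grip":1,"x":4,"y":0,"z":0,"roll":0}])

```text
clock: 21.37
tcp_pos: [0.5965, 0.073, 0.0347]
orientation: [-0.0, 0.63, 0.777, 0.0]
wrist_force: [-0.0, -0.4, 0.2]
finger_gap: 0.0003
grip_force: 0.2
```

servo_tool(increments=[{"grip":1,"x":2,"y":0,"z":0,"roll":0},{"grip":1,"x":1,"y":0,"z":0,"roll":0},{"grip":1,"x":1,"y":0,"z":0,"roll":0},{"grip":1,"x":0,"y":0,"z":0,"roll":0},{"grip":1,"x":0,"y":0,"z":0,"roll":0}])

```text
clock: 21.78
tcp_pos: [0.5958, 0.0762, 0.0347]
orientation: [-0.0, 0.63, 0.777, 0.0]
wrist_force: [0.7, -0.6, 0.3]
finger_gap: -0.0002
grip_force: 0.0
```

```bash
python3 - <<'E'
from h import *
s,im=grab("wrist"); print(np.round(box(s["tcp_pos"]),1),s["wrist_force"],dot(s,im))
E
```

```text
[-0.2  4.8 34.7] [ 0.65273195 -0.63741874  0.3127202 ] (np.int32(2073), array([319.63724071, 174.56246985]), array([-1.3, 48.3, 78. ]))
```

servo_tool(increments=[{"grip":1,"x":-4,"y":0,"z":0,"roll":0},{"grip":1,"x":0,"y":0,"z":-20,"roll":0},{"grip":1,"x":0,"y":0,"z":-20,"roll":0},{"grip":1,"x":0,"y":0,"z":0,"roll":0},{"grip":1,"x":0,"y":0,"z":0,"roll":0}])

```text
clock: 22.25
tcp_pos: [0.598, 0.0719, 0.076]
orientation: [0.001, 0.63, 0.777, 0.001]
wrist_force: [-0.1, 0.3, -0.3]
finger_gap: -0.0
grip_force: 0.0
```

```bash
python3 - <<'E'
from h import *
s,im=grab("scene"); i=im.astype(int)
m=((i[...,0]>100)&(i[...,1]<70)&(i[...,2]<70)).astype(np.uint8); m[:230]=0;m[310:]=0;m[:,:290]=0;m[:,395:]=0
n,l,st,c=cv2.connectedComponentsWithStats(m)
for k in range(1,n):
    if st[k,4]>8: print(st[k],c[k],np.round(box(cast("scene",[c[k]],.03)[0]),1),np.round(box(cast("scene",[c[k]],.078)[0]),1))
print(np.round(box(s["tcp_pos"]),1))
E
```

```text
[359 259  11  10  86] [363.93023256 263.36046512] [-29.   48.7  30. ] [-0.4 48.  78. ]
[313 266   8   4  14] [316.21428571 267.14285714] [ -3.4 -50.7  30. ] [ 23.7 -45.6  78. ]
[ 1.1  0.2 76. ]
```

servo_tool(increments=[{"grip":1,"x":-25,"y":-0.5,"z":0,"roll":0},{"grip":1,"x":-25,"y":0,"z":0,"roll":0},{"grip":1,"x":0,"y":0,"z":0,"roll":0},{"grip":1,"x":0,"y":0,"z":0,"roll":0},{"grip":1,"x":0,"y":0,"z":20,"roll":0}])

```text
clock: 22.72
tcp_pos: [0.6088, 0.0231, 0.0572]
orientation: [0.002, 0.63, 0.777, 0.002]
wrist_force: [0.5, -0.8, 0.1]
finger_gap: 0.0004
grip_force: 0.0
```

servo_tool(increments=[{"grip":1,"x":0,"y":0,"z":12,"roll":0},{"grip":1,"x":0,"y":0,"z":0,"roll":0},{"grip":1,"x":0,"y":0,"z":0,"roll":0},{"grip":1,"x":0,"y":0,"z":10,"roll":0},{"grip":1,"x":0,"y":0,"z":0,"roll":0}])

```text
clock: 23.13
tcp_pos: [0.6061, 0.0237, 0.0317]
orientation: [-0.0, 0.629, 0.777, -0.0]
wrist_force: [-0.4, 0.1, -0.4]
finger_gap: -0.0
grip_force: 0.0
```

servo_tool(increments=[{"grip":1,"x":0,"y":0,"z":5,"roll":0},{"grip":1,"x":0,"y":0,"z":5,"roll":0},{"grip":1,"x":0,"y":0,"z":5,"roll":0},{"grip":1,"x":0,"y":0,"z":5,"roll":0},{"grip":1,"x":0,"y":0,"z":0,"roll":0}])

```text
clock: 23.55
tcp_pos: [0.6056, 0.0234, 0.0114]
orientation: [-0.001, 0.63, 0.777, -0.0]
wrist_force: [0.1, 0.5, -0.1]
finger_gap: -0.0002
grip_force: 0.0
```

```bash
python3 - <<'E'
from h import *
s=env.get_state(); print(np.round(box(s["tcp_pos"]),1),s["wrist_force"])
E
```

```text
[ -1.3 -48.9  11.4] [ 0.09089405  0.48452983 -0.05406535]
```

servo_tool(increments=[{"grip":1,"x":-1,"y":0,"z":5,"roll":0},{"grip":1,"x":0,"y":0,"z":5,"roll":0},{"grip":1,"x":0,"y":0,"z":4,"roll":0},{"grip":1,"x":0,"y":0,"z":0,"roll":0},{"grip":1,"x":0,"y":0,"z":0,"roll":0}])

```text
clock: 23.97
tcp_pos: [0.6063, 0.0224, -0.0017]
orientation: [-0.0, 0.63, 0.777, -0.0]
wrist_force: [0.0, 1.0, -0.7]
finger_gap: -0.0001
grip_force: 0.0
```

servo_tool(increments=[{"grip":1,"x":0,"y":0,"z":2,"roll":0},{"grip":1,"x":0,"y":0,"z":2,"roll":0},{"grip":1,"x":0,"y":0,"z":2,"roll":0},{"grip":1,"x":0,"y":0,"z":0,"roll":0},{"grip":1,"x":0,"y":0,"z":0,"roll":0}])

```text
clock: 24.38
tcp_pos: [0.6071, 0.0223, -0.007]
orientation: [0.0, 0.63, 0.777, 0.0]
wrist_force: [0.3, 0.4, 3.1]
finger_gap: 0.0005
grip_force: 1.1
```

servo_tool(increments=[{"grip":1,"x":0,"y":0,"z":1,"roll":0},{"grip":1,"x":0,"y":0,"z":1,"roll":0},{"grip":1,"x":0,"y":0,"z":0,"roll":0},{"grip":1,"x":0,"y":0,"z":0,"roll":0},{"grip":1,"x":0,"y":0,"z":0,"roll":0}])

```text
clock: 24.8
tcp_pos: [0.6071, 0.0223, -0.009]
orientation: [0.0, 0.63, 0.777, 0.0]
wrist_force: [0.3, -0.4, 2.9]
finger_gap: 0.0002
grip_force: 1.7
```

The tip is on the key, and the spring force matches what was given. I'll press on to the stop.

servo_tool(increments=[{"grip":1,"x":0,"y":0,"z":1,"roll":0},{"grip":1,"x":0,"y":0,"z":1,"roll":0},{"grip":1,"x":0,"y":0,"z":1,"roll":0},{"grip":1,"x":0,"y":0,"z":0,"roll":0},{"grip":1,"x":0,"y":0,"z":0,"roll":0}])

```text
clock: 25.22
tcp_pos: [0.6072, 0.0223, -0.0111]
orientation: [0.001, 0.63, 0.777, 0.0]
wrist_force: [-1.6, 0.5, 10.8]
finger_gap: 0.0003
grip_force: 5.3
```

servo_tool(increments=[{"grip":1,"x":0,"y":0,"z":0.5,"roll":0},{"grip":1,"x":0,"y":0,"z":0.5,"roll":0},{"grip":1,"x":0,"y":0,"z":0,"roll":0},{"grip":1,"x":0,"y":0,"z":0,"roll":0},{"grip":1,"x":0,"y":0,"z":0,"roll":0}])

```text
clock: 25.63
tcp_pos: [0.6072, 0.0223, -0.0112]
orientation: [0.001, 0.63, 0.777, 0.0]
wrist_force: [-3.3, -0.3, 16.2]
finger_gap: 0.0
grip_force: 8.1
```

servo_tool(increments=[{"grip":1,"x":0,"y":0,"z":0.5,"roll":0},{"grip":1,"x":0,"y":0,"z":0,"roll":0},{"grip":1,"x":0,"y":0,"z":0,"roll":0},{"grip":1,"x":0,"y":0,"z":0,"roll":0},{"grip":1,"x":0,"y":0,"z":0,"roll":0}])

```text
clock: 26.05
tcp_pos: [0.6073, 0.0223, -0.0113]
orientation: [0.001, 0.63, 0.777, 0.001]
wrist_force: [-4.2, -0.7, 19.3]
finger_gap: 0.0
grip_force: 9.5
```

The key reached its hard stop at the predicted depth. Next I'll withdraw and go round to the cover's far side.

servo_tool(increments=[{"grip":1,"x":0,"y":0,"z":-10,"roll":0},{"grip":1,"x":0,"y":0,"z":-25,"roll":0},{"grip":1,"x":0,"y":0,"z":-30,"roll":0},{"grip":1,"x":0,"y":0,"z":-30,"roll":0},{"grip":1,"x":0,"y":0,"z":0,"roll":0}])

```text
clock: 26.47
tcp_pos: [0.6099, 0.0221, 0.0868]
orientation: [0.003, 0.63, 0.777, 0.002]
wrist_force: [1.0, -0.2, 1.6]
finger_gap: 0.0003
grip_force: 0.0
```

servo_tool(increments=[{"grip":1,"x":32,"y":0,"z":0,"roll":0},{"grip":1,"x":32,"y":0,"z":0,"roll":0},{"grip":1,"x":32,"y":0,"z":0,"roll":0},{"grip":1,"x":32,"y":0,"z":0,"roll":0},{"grip":1,"x":31,"y":0,"z":0,"roll":0}])

```text
clock: 26.88
tcp_pos: [0.5724, 0.1791, 0.0801]
orientation: [-0.001, 0.63, 0.777, -0.001]
wrist_force: [0.9, 0.1, 0.1]
finger_gap: 0.0
grip_force: 0.0
```

servo_tool(increments=[{"grip":1,"x":0,"y":0,"z":0,"roll":0},{"grip":1,"x":0,"y":0,"z":0,"roll":0},{"grip":1,"x":0,"y":0,"z":0,"roll":0},{"grip":1,"x":0,"y":0,"z":0,"roll":0},{"grip":1,"x":0,"y":0,"z":0,"roll":0}])

```text
clock: 27.3
tcp_pos: [0.574, 0.1766, 0.0809]
orientation: [-0.0, 0.63, 0.776, -0.0]
wrist_force: [0.7, -0.1, 1.1]
finger_gap: 0.0001
grip_force: 0.0
```

```bash
python3 - <<'E'
from h import *
s,im=grab("scene"); i=im.astype(int); print(np.round(box(s["tcp_pos"]),1),s["wrist_force"],s["joint_pos"].round(2))
m=((i[...,0]>100)&(i[...,1]<70)&(i[...,2]<70)).astype(np.uint8); m[:230]=0;m[310:]=0;m[:,:290]=0;m[:,395:]=0
n,l,st,c=cv2.connectedComponentsWithStats(m)
for k in range(1,n):
    if st[k,4]>8: print(st[k],np.round(box(cast("scene",[c[k]],.03)[0]),1),np.round(box(cast("scene",[c[k]],.078)[0]),1))
E
```

```text
[ -1.3 107.6  80.9] [ 0.68213002 -0.09817699  1.0817572 ] [ 0.16  0.42 -0.09  1.06 -0.    1.53]
[359 259  10   9  33] [-29.5  47.9  30. ] [-0.9 47.2 78. ]
[313 266   8   6  14] [ -2.5 -49.8  30. ] [ 24.5 -44.7  78. ]
```

servo_tool(increments=[{"grip":1,"x":0,"y":0,"z":22,"roll":0},{"grip":1,"x":0,"y":0,"z":18,"roll":0},{"grip":1,"x":0,"y":0,"z":5,"roll":0},{"grip":1,"x":0,"y":0,"z":0,"roll":0},{"grip":1,"x":0,"y":0,"z":0,"roll":0}])

```text
clock: 27.77
tcp_pos: [0.5739, 0.1773, 0.0364]
orientation: [-0.0, 0.63, 0.777, -0.0]
wrist_force: [-0.5, 0.2, 0.5]
finger_gap: -0.0
grip_force: 0.0
```

servo_tool(increments=[{"grip":1,"x":0,"y":0,"z":0,"roll":0},{"grip":1,"x":0,"y":0,"z":0,"roll":0},{"grip":1,"x":0,"y":0,"z":0,"roll":0},{"grip":1,"x":0,"y":0,"z":0,"roll":0},{"grip":1,"x":0,"y":0,"z":0,"roll":0}])

```text
clock: 28.18
tcp_pos: [0.5741, 0.178, 0.0367]
orientation: [0.0, 0.63, 0.777, 0.0]
wrist_force: [-0.3, 0.2, -0.7]
finger_gap: -0.0004
grip_force: 0.0
```

servo_tool(increments=[{"grip":1,"x":-5,"y":0,"z":1.5,"roll":0},{"grip":1,"x":-5,"y":0,"z":0,"roll":0},{"grip":1,"x":-5,"y":0,"z":0,"roll":0},{"grip":1,"x":-5,"y":0,"z":0,"roll":0},{"grip":1,"x":-5,"y":0,"z":0,"roll":0}])

```text
clock: 28.6
tcp_pos: [0.5791, 0.1527, 0.0346]
orientation: [-0.0, 0.63, 0.777, 0.0]
wrist_force: [-0.5, -0.0, 0.3]
finger_gap: 0.0001
grip_force: 0.1
```

servo_tool(increments=[{"grip":1,"x":-6,"y":0,"z":0,"roll":0},{"grip":1,"x":-6,"y":0,"z":0,"roll":0},{"grip":1,"x":-6,"y":0,"z":0,"roll":0},{"grip":1,"x":-6,"y":0,"z":0,"roll":0},{"grip":1,"x":-6,"y":0,"z":0,"roll":0}])

```text
clock: 29.02
tcp_pos: [0.5853, 0.1234, 0.0347]
orientation: [-0.0, 0.63, 0.777, 0.0]
wrist_force: [0.5, 0.4, -0.2]
finger_gap: 0.0001
grip_force: 0.1
```

servo_tool(increments=[{"grip":1,"x":-6,"y":0,"z":0,"roll":0},{"grip":1,"x":-6,"y":0,"z":0,"roll":0},{"grip":1,"x":-6,"y":0,"z":0,"roll":0},{"grip":1,"x":-6,"y":0,"z":0,"roll":0},{"grip":1,"x":-6,"y":0,"z":0,"roll":0}])

```text
clock: 29.43
tcp_pos: [0.5915, 0.0941, 0.0347]
orientation: [-0.0, 0.63, 0.777, 0.0]
wrist_force: [0.4, -0.2, -0.8]
finger_gap: -0.0003
grip_force: 0.1
```

servo_tool(increments=[{"grip":1,"x":-6,"y":0,"z":0,"roll":0},{"grip":1,"x":-6,"y":0,"z":0,"roll":0},{"grip":1,"x":-5,"y":0,"z":0,"roll":0},{"grip":1,"x":-4,"y":0,"z":0,"roll":0},{"grip":1,"x":-3,"y":0,"z":0,"roll":0}])

```text
clock: 29.85
tcp_pos: [0.5965, 0.0707, 0.0347]
orientation: [0.0, 0.63, 0.777, 0.0]
wrist_force: [-0.8, 0.3, 0.3]
finger_gap: 0.0002
grip_force: 0.2
```

```bash
cat > c.py <<'E'
from h import *
s,im=grab("scene"); i=im.astype(int); print(np.round(box(s["tcp_pos"]),1),s["wrist_force"])
m=((i[...,0]>100)&(i[...,1]<70)&(i[...,2]<70)).astype(np.uint8); m[:230]=0;m[310:]=0;m[:,:290]=0;m[:,395:]=0
n,l,st,c=cv2.connectedComponentsWithStats(m)
for k in range(1,n):
    if st[k,4]>8: print(st[k],np.round(box(cast("scene",[c[k]],.078)[0]),1))
E
python3 c.py
```

```text
[-0.6 -0.7 34.7] [-0.77199485  0.33796428  0.29234023]
[314 255   8   8  15] [  5.5 -48.4  78. ]
[322 254   3   7   9] [ -1.8 -36.3  78. ]
```

servo_tool(increments=[{"grip":1,"x":-2,"y":0,"z":0,"roll":0},{"grip":1,"x":-2,"y":0,"z":0,"roll":0},{"grip":1,"x":-1,"y":0,"z":0,"roll":0},{"grip":1,"x":0,"y":0,"z":0,"roll":0},{"grip":1,"x":0,"y":0,"z":0,"roll":0}])

```text
clock: 30.32
tcp_pos: [0.5974, 0.0664, 0.0347]
orientation: [0.0, 0.63, 0.777, 0.0]
wrist_force: [0.7, 0.6, 0.0]
finger_gap: -0.0001
grip_force: 0.0
```

servo_tool(increments=[{"grip":1,"x":-1,"y":0,"z":0,"roll":0},{"grip":1,"x":0,"y":0,"z":0,"roll":0},{"grip":1,"x":0,"y":0,"z":0,"roll":0}])

```text
clock: 30.57
tcp_pos: [0.5976, 0.0654, 0.0347]
orientation: [0.0, 0.63, 0.777, 0.0]
wrist_force: [0.2, 0.8, -0.3]
finger_gap: 0.0002
grip_force: 0.0
```

servo_tool(increments=[{"grip":1,"x":-1,"y":0,"z":0,"roll":0},{"grip":1,"x":0,"y":0,"z":0,"roll":0},{"grip":1,"x":0,"y":0,"z":0,"roll":0}])

```text
clock: 30.82
tcp_pos: [0.5979, 0.0643, 0.0347]
orientation: [0.0, 0.63, 0.777, 0.0]
wrist_force: [-0.0, 0.9, -0.4]
finger_gap: -0.0003
grip_force: 0.0
```

```bash
python3 c.py
```

```text
[-0.6 -7.2 34.7] [-0.01737903  0.86048056 -0.41806976]
[311 253  10   9  23] [  3.7 -53.3  78. ]
```

servo_tool(increments=[{"grip":1,"x":8,"y":0,"z":0,"roll":0},{"grip":1,"x":0,"y":0,"z":-30,"roll":0},{"grip":1,"x":0,"y":0,"z":-40,"roll":0},{"grip":1,"x":20,"y":-20,"z":-40,"roll":0},{"grip":1,"x":30,"y":-30,"z":-20,"roll":0}])

```text
clock: 31.28
tcp_pos: [0.5483, 0.1054, 0.1605]
orientation: [0.003, 0.631, 0.776, 0.002]
wrist_force: [1.0, 0.8, 0.2]
finger_gap: 0.0002
grip_force: 0.0
```

servo_tool(increments=[{"grip":1,"x":10,"y":-30,"z":0,"roll":0},{"grip":1,"x":0,"y":0,"z":0,"roll":0},{"grip":1,"x":0,"y":0,"z":0,"roll":0},{"grip":1,"x":0,"y":0,"z":0,"roll":0},{"grip":1,"x":0,"y":0,"z":0,"roll":0}])

```text
clock: 31.7
tcp_pos: [0.514, 0.1094, 0.1563]
orientation: [0.0, 0.63, 0.777, 0.0]
wrist_force: [0.1, -0.9, 1.0]
finger_gap: 0.0004
grip_force: 0.0
```

```bash
python3 c.py; python3 - <<'E'
from h import *
s,im=grab("wrist"); print(dot(s,im))
i=im.astype(int); r,g,b=i[...,0],i[...,1],i[...,2]
w=((r>130)&(r-b>40)&(g>95)).astype(np.uint8); w=cv2.morphologyEx(w,cv2.MORPH_OPEN,np.ones((5,5)))
n,l,st,c=cv2.connectedComponentsWithStats(w)
for k in range(1,n):
    if st[k,4]>1500:
        v,u=np.nonzero(l==k); P=np.array([box(p)[:2] for p in cast("wrist",np.c_[u,v][::3],.078,s)]); print(cv2.minAreaRect(P.astype(np.float32)))
E
```

```text
[-73.7  53.9 156.3] [ 0.07647038 -0.88614738  0.97992963]
[372 231   7   5  15] [-78.1  63.7  78. ]Traceback (most recent call last):
  File "<stdin>", line 2, in <module>
  File "h.py", line 24, in dot
    n,l,st,c=cv2.connectedComponentsWithStats(m); i=1+np.argmax(st[1:,4])
                                                      ~~~~~~~~~^^^^^^^^^^
    return _wrapfunc(a, 'argmax', axis=axis, out=out, **kwds)
    return bound(*args, **kwds)
ValueError: attempt to get argmax of an empty sequence
```

servo_tool(increments=[{"grip":1,"x":-30,"y":-20,"z":-20,"roll":0},{"grip":1,"x":-35,"y":0,"z":-20,"roll":0},{"grip":1,"x":-35,"y":0,"z":0,"roll":0},{"grip":1,"x":-35,"y":0,"z":0,"roll":0},{"grip":1,"x":0,"y":0,"z":0,"roll":0}])

```text
clock: 32.22
tcp_pos: [0.5238, -0.0326, 0.1963]
orientation: [0.001, 0.632, 0.775, -0.0]
wrist_force: [0.4, 0.8, 0.7]
finger_gap: 0.0001
grip_force: 0.0
```

servo_tool(increments=[{"grip":1,"x":0,"y":0,"z":0,"roll":0},{"grip":1,"x":0,"y":0,"z":0,"roll":0},{"grip":1,"x":0,"y":0,"z":0,"roll":0}])

```text
clock: 32.47
tcp_pos: [0.5212, -0.0261, 0.196]
orientation: [-0.001, 0.629, 0.777, -0.0]
wrist_force: [-0.6, 1.5, 0.2]
finger_gap: 0.0002
grip_force: 0.0
```

```bash
python3 - <<'E'
from h import *
s=env.get_state(); print(np.round(box(s["tcp_pos"]),1))
for n in("wrist","scene","side"):
    s,im=grab(n); i=im.astype(int); r,g,b=i[...,0],i[...,1],i[...,2]
    m=((r>120)&(g<100)&(b<100)&(r-g>75)).astype(np.uint8); w=((r>130)&(r-b>40)&(g>95)|(m>0)).astype(np.uint8)
    for nm,mm,lo in(("dot",m,6),("wood",w,150)):
        N,l,st,c=cv2.connectedComponentsWithStats(mm)
        for k in range(1,N):
            if st[k,4]<lo: continue
            p=box(cast(n,[c[k]],.078,s)[0])
            if abs(p[0])<70 and abs(p[1])<110:
                v,u=np.nonzero(l==k); P=np.array([box(q)[:2] for q in cast(n,np.c_[u,v],.078,s)],np.float32)
                print(n,nm,st[k,4],np.round(p,1),cv2.minAreaRect(P))
E
```

```text
[-94.  -80.3 196. ]
wrist dot 92 [  3.7 -51.6  78. ] ((2.6490061283111572, -51.26003646850586), (20.481895446777344, 14.411253929138184), 69.09728240966797)
wrist wood 4656 [ -1.1 -48.6  78. ] ((-1.4034996032714844, -49.390602111816406), (71.28570556640625, 64.07747650146484), 0.3485497236251831)
scene dot 81 [  0.5 -50.3  78. ] ((0.3750629425048828, -50.70798110961914), (22.243118286132812, 19.556081771850586), 25.348493576049805)
scene wood 1059 [  6.2 -49.8  78. ] ((5.041454315185547, -50.03409194946289), (78.08564758300781, 65.31581115722656), 0.3784247636795044)
side dot 7 [ -3.3 -49.9  78. ] ((-3.965139865875244, -49.939666748046875), (4.971779823303223, 9.484395980834961), 60.81260299682617)
side wood 376 [ -7.3 -56.7  78. ] ((-7.101818084716797, -55.429710388183594), (76.87732696533203, 77.92854309082031), 89.4134521484375)
```

The cover lies flat and square over the red well, with its centre at y ≈ −50. Handing in.

```bash
python3 -c "
from workcell import env
print(env.hand_in())"
```

```text
the job is handed in; nothing more can be done
None
```

I pushed the cover clear, pressed the red key to its stop and withdrew, then pushed the cover back flat over its well and handed the job in at about 33 s; early probing of the tip height pressed the box top with up to about 31 N (fingertips), and I did not touch the blue key or anything else.

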